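Sort left- and right-hand brackets

TASK

Take the two mirror-image brackets out of the sloping rack and put each one in the blue tray that already holds a bracket of the same hand. Set each down gently, foot flat on the tray floor beside the one already there, without shoving that one about; leave the other things on the bench where they are.

Things in the scene. Friction and masses are not known exactly. Their poses are not given: they have to be found in the camera images.
- left_bracket_centre (a point): Middle of the left-hand bracket's rib, 27 mm above its underside; the foot reaches 36 mm from here to -x (nose), 24 mm to +x. x: away from the nose; y: across the 12 mm rib (grip it so); z: out of the foot. Stands loose, nose downhill, in either place of the rack, so its z leans 28 degrees from vertical towards the robot; draw it out along its z.
- right_bracket_centre (a point): Middle of the right-hand bracket's rib, 27 mm above its underside; the foot reaches 36 mm from here to -x (nose), 24 mm to +x. x: away from the nose; y: across the 12 mm rib (grip it so); z: out of the foot. Stands loose, nose downhill, in either place of the rack, so its z leans 28 degrees from vertical towards the robot; draw it out along its z.
- left_bracket: Aluminium bracket, 120 g: foot 60 (x) x 44 (y) x 6 mm; upright rib 12 mm thick, 32 mm long, to 54 mm up; strut from it down to the nose (-x); beside the nose an ear with a 20 mm round boss, 18 mm tall, out to 48 mm from the rib. With the nose towards you and foot down, the ear is on your left (+y). Origin: centre of the underside.
- right_bracket: Aluminium bracket, 120 g: foot 60 (x) x 44 (y) x 6 mm; upright rib 12 mm thick, 32 mm long, to 54 mm up; strut from it down to the nose (-x); beside the nose an ear with a 20 mm round boss, 18 mm tall, out to 48 mm from the rib. Mirror image: nose towards you and foot down, the ear is on your right (-y). Origin: centre of the underside.
- left_sample_centre (a point): Same shape, point and axes as the left-hand bracket; stands loose and upright in the -y half of the tray for left-hand brackets, to show what belongs there. Leave it.
- right_sample_centre (a point): Same shape, point and axes as the right-hand bracket; stands loose and upright in the -y half of the tray for right-hand brackets, to show what belongs there. Leave it.
- left_tray: Blue open tray, fixed to the bench, 140 (x) x 220 (y) x 26 mm, walls and floor 3 mm. Origin: centre of its underside. It holds the left-hand sample in its -y half; the +y half is free (its middle is 52 mm from the origin along +y). The two trays look alike and may change sides.
- right_tray: Blue open tray, fixed to the bench, 140 (x) x 220 (y) x 26 mm, walls and floor 3 mm. Origin: centre of its underside. It holds the right-hand sample in its -y half; the +y half is free (its middle is 52 mm from the origin along +y). The two trays look alike and may change sides.
- rack: Grey rack, fixed, 100 (x) x 240 (y) x 181 mm, open to the front (-x). Origin: centre of its underside. Two places 56 mm either side of its middle; the seat, 50 mm above the origin, slopes 28 degrees down to a 10 mm lip in front. A yellow rail 4 mm thick, 141 to 181 mm up, straight above the origin, bars a gripper that points straight down: lean it as the brackets lean.
- pliers_red: Pliers with red handles, 170 mm, lying loose on the bench. Leave them.
- bearing: Steel ball bearing, 52 mm across, 15 mm high, lying loose on the bench. Leave it.
- big_bolt: Big steel bolt, 77 mm tall, standing loose on the bench. Leave it.

How it is judged (in metres and radians):
At the end, for the whole second after the job is handed in: The left-hand bracket from the rack is in the left-hand tray and the right-hand one in the right-hand tray: each inside the walls, upright within 7 degrees, its foot on the tray floor (its centre point 24 to 36 mm above the tray's underside; 30 mm when flat), released and at rest (x of left_bracket_centre in the frame of left_tray between -0.066 and 0.066 m and y of left_bracket_centre in the frame of left_tray between -0.104 and 0.104 m and z of left_bracket_centre in the frame of left_tray between 0.024 and 0.036 m and angle between each of left_bracket_centre, right_bracket_centre's own z axis and vertical below 0.12 rad and linear speed of each of left_bracket, right_bracket below 0.02 m/s and x of right_bracket_centre in the frame of right_tray between -0.066 and 0.066 m and y of right_bracket_centre in the frame of right_tray between -0.104 and 0.104 m and z of right_bracket_centre in the frame of right_tray between 0.024 and 0.036 m); the robot touches nothing.
It fails at once if the left-hand bracket from the rack is dropped or thrown (moves faster than 0.7 m/s while not held) (contact force between the fingers and left_bracket below 0.1 N and linear speed of left_bracket above 0.7 m/s).
It fails at once if the left-hand sample is shifted by more than 20 mm or tipped (distance of left_sample_centre from where it was at the start of the episode above 0.02 m or angle between left_sample_centre's own z axis and vertical above 0.3 rad).
It fails at once if the right-hand bracket from the rack is dropped or thrown (moves faster than 0.7 m/s while not held) (contact force between the fingers and right_bracket below 0.1 N and linear speed of right_bracket above 0.7 m/s).
It fails at once if the right-hand sample is shifted by more than 20 mm or tipped (distance of right_sample_centre from where it was at the start of the episode above 0.02 m or angle between right_sample_centre's own z axis and vertical above 0.3 rad).
It fails at once if the pliers, the bearing or the bolt is shifted by more than 30 mm (distance of any of pliers_red, bearing, big_bolt from where it was at the start of the episode above 0.03 m).
It also fails if it takes over 61 s, if anything falls off the work surface, if the arm or the gripper's body presses on something with over 40 N, if the wrist force passes 120 N, or if a joint passes its speed limit or range.

ROBOT

A 6-joint arm with a two-finger parallel gripper is mounted at the origin on a cart in front of the work surface, level with it; the furniture and walls round the work are solid. World frame = base frame: x ahead of the robot, y to its left, z up, the work surface at z = 0. Lengths are in mm, angles in rad, forces in N, time in s.
With the tool pointing down it reaches from about 275 to 750 mm from the base axis. Payload 10.2 kg.
Tool frame: the origin (TCP) lies midway between the tips of the shut fingers; the grasp point (between the pads) lies 19 mm behind it; z points along the fingers, y is the direction in which the jaws open and shut (so a half turn about z gives the same grasp; the last joint's range is limited). The gripper opens to 85 mm and grips with 20 to 120 N. Pads are 22 mm wide; open, the fingers measure 114 mm over their backs; the gripper's body (76 mm by 85 mm) begins 54 mm behind the grasp point. The pads swing forward as they close: fully open they stand 13 mm farther back than shut.
Start: joints at [-1.539, 0.313, 1.498, -0, 1.331, -0.223], TCP at [132.314, -508.059, 231.294] pointing down, gripper open.
Joint ranges: [-2.94, 2.94], [-0.97, 2.17], [0.19, 2.56], [-1.23, 4.37], [0.02, 3.11], [-2.88, 2.88]. Speed limits (rad/s): [2.39, 2.39, 3.01, 3.14, 3.14, 3.14].

INTERFACE

Orientations are given as a unit quaternion [w, x, y, z].
In Python, from rig import sense, capture, finish_job, search_frame, trace gives the robot as it stands.
- The arm moves only by the tool arm_command, never from a script. Its argument "steps" is one flat list of numbers, 5 for each row, row after row: the shift along the world's x, y, z in units of 50 mm (1.0 is 50 mm), then the turn about the world's z in units of 5 degrees (1.0 is 5 degrees), then the opening in per cent of the stroke, from 0 (shut) to 100 (fully open). In form: [dx, dy, dz, twist, fingers, dx, dy, dz, twist, fingers, ...]. A call has 1 to 5 rows; each row shifts and turns the commanded pose from where the row before left it; what a row does not reach is not made up. A row lasts 1/8 s, in which the tool goes at most 62.5 mm and 10.7 degrees, less where a joint would pass 70% of its speed; a pose out of reach is approached as far as the arm can. A call is refused whole if a number of a shift passes 1 or a number of a turn 1, either way. A call with a gripper value outside its range is refused whole. The fingers move at their own pace and stop on an object; "grip_force" is the grip in N (left out, the last holds). Time passes only in rows, so rows that do not move let the fingers close. It gives the time, the measured TCP pose, the force and the opening at its end, in the units of the state.
- sense(): the state, without advancing time (a new reading comes with each control period).
- capture(name): name is "side" or "top"; returns a dict with "frame" (400x640x3 uint8, blue, green, red), "fov_y" (degrees; the focal length in pixels is half the picture's height over the tangent of half this angle, whatever the lens; pixels are square), "cx", "cy" (the principal point, pixels), "k1" (the pictures are not rectified: a ray, as slopes to the right and down, at radius r is drawn at 1 + k1 r^2 times it, then the intrinsics apply), "extrinsics" (4x4, takes a point from world to camera coordinates). Camera axes: x right, y down, z forward; pixel columns grow to the right and rows downward; lengths in mm; the calibration is good to about 2 mm. A picture is of the moment at which its call begins. There is no depth.
- finish_job(): hands the job in, once; it reports no verdict.
Trained networks look in a picture, given as the dict that the camera call returned (one of the last four; its "shot" number tells which), for a name from the list of things; names that differ only in an ending like _2 or _b are one class to them, and where a whole thing is asked for, a point or a joint stands for the part that bears it (a point fixed in the world has none). Each returns a list of dicts, best first, with "score" (0 to 1); they miss things now and then, are a little off and sometimes report something else, mostly with a low value. They report only what shows in the picture. A call takes as long as a camera call.
- search_frame(picture, target): "point" ([x, y, z] in mm, in world coordinates, good to about 4 mm: the middle of the surface that is visible of it).
- trace(picture, target): "mask" (400x640 bool, what is visible of it).
The state is a dict: "time_s": time; "joints": joint angles; "dq": joint speeds; "tau": joint torques, N m; "eef_pos": TCP position; "ee_rot": TCP orientation; "force": force on the tool from outside, world axes, zero at the start; "wrist_torque": the same for the moment, N m; "grip_width": opening from 0.0 (shut) to 1.0 (fully open).
Only numpy, scipy, OpenCV 4.12 (cv2) and the standard library are available. Lean on these libraries where they do the work, as an engineer would, in place of code of your own. Each camera call takes 0.05 s, during which the arm holds its last target. There are 200 camera calls.

## Working session

There is one attempt and no reset: what is moved stays moved. The work goes in short steps, Python scripts to look and compute and a tool call to move; the robot and the scene stay as the last step left them, time stands still between calls to the robot, and variables do not carry over. Pictures are saved under pics/ and viewed, on a budget of 10 in all, crops included, one or two more only if the job needs it, and the job is handed in when it is done.

Besides the shell and the picture viewer there is one more tool, called after "Call:" as name(argument=value, ...), one argument or row to a line, values as JSON. arm_command: Moves the arm, as the interface text tells. Its arguments: {"type":"object","properties":{"steps":{"type":"array"},"grip_force":{"type":"number"}},"required":["steps"]}

```bash
mkdir -p pics; cat > h.py <<'E'
import numpy as np, cv2
from rig import sense, capture, finish_job, search_frame, trace
def K(c):
    f=c["frame"].shape[0]/2/np.tan(np.radians(c["fov_y"])/2); return f
def proj(c,P):
    P=np.atleast_2d(P).astype(float); E=np.array(c["extrinsics"])
    q=P@E[:3,:3].T+E[:3,3]; s=q[:,:2]/q[:,2:]; r2=(s**2).sum(1,keepdims=True)
    return s*(1+c["k1"]*r2)*K(c)+[c["cx"],c["cy"]]
def ray(c,uv):
    f=K(c); k=np.array([[f,0,c["cx"]],[0,f,c["cy"]],[0,0,1]])
    s=cv2.undistortPoints(np.array(uv,float).reshape(-1,1,2),k,np.array([c["k1"],0,0,0.]))[:,0]
    E=np.array(c["extrinsics"]); d=np.c_[s,np.ones(len(s))]@E[:3,:3]
    return -E[:3,:3].T@E[:3,3], d
def at_z(c,uv,z):
    o,d=ray(c,uv); return o+d*((z-o[2])/d[:,2])[:,None]
def save(c,n,box=None,k=1):
    im=c["frame"]
    if box: im=im[box[1]:box[3],box[0]:box[2]]
    cv2.imwrite(f"pics/{n}.png",cv2.resize(im,None,fx=k,fy=k,interpolation=cv2.INTER_CUBIC))
E
python3 - <<'E'
from h import *
print(sense())
for n in("top","side"):
    c=capture(n); save(c,n+"0"); print(n,c["fov_y"],c["k1"],np.round(np.array(c["extrinsics"]),3).tolist())
    for t in("left_bracket_centre","right_bracket_centre","left_sample_centre","right_sample_centre","left_tray","right_tray","rack","pliers_red","bearing","big_bolt"):
        print(t,[(np.round(d["point"]).tolist(),round(d["score"],2)) for d in search_frame(c,t)][:3])
E
```

```text
{'time_s': 0.0, 'joints': array([-1.53937019e+00,  3.13466792e-01,  1.49844413e+00, -1.48791230e-05,
        1.33100825e+00, -2.23399683e-01]), 'dq': array([-0.00037601,  0.00076588, -0.00147774, -0.00046641, -0.00028678,
        0.00024022]), 'tau': array([-3.08057926e-03, -4.12268257e+01, -2.59747159e+01, -3.86443771e-04,
        4.11579516e-03,  7.94575840e-06]), 'eef_pos': array([ 132.3166348 , -507.78169201,  230.72383694]), 'ee_rot': array([-6.60898597e-04,  9.91893507e-01,  1.27070183e-01,  5.63741257e-05]), 'force': array([-0.11998072,  0.06479824, -0.74107611]), 'wrist_torque': array([ 0.01473818,  0.06952047, -0.00266344]), 'grip_width': 1.0010269281996511}
top 44.124095889275516 -0.011832362391797795 [[-0.019, -1.0, 0.002, 79.702], [-0.99, 0.019, -0.138, 545.197], [0.138, -0.005, -0.99, 1670.036], [0.0, 0.0, 0.0, 1.0]]
left_bracket_centre [([608.0, -20.0, 56.0], 0.77)]
right_bracket_centre [([595.0, 78.0, 57.0], 0.47)]
left_sample_centre []
right_sample_centre [([492.0, 216.0, 9.0], 0.7)]
left_tray [([531.0, -279.0, -2.0], 0.64)]
right_tray [([487.0, 285.0, 5.0], 0.97)]
rack [([613.0, 34.0, 51.0], 0.77)]
pliers_red [([487.0, 283.0, 5.0], 0.6), ([388.0, 47.0, 7.0], 0.51)]
bearing [([433.0, -27.0, 16.0], 0.45)]
big_bolt [([518.0, 493.0, 44.0], 0.44), ([533.0, -281.0, 3.0], 0.23)]
side 52.94826782942051 0.02615388553413541 [[-0.848, -0.531, 0.006, 478.04], [-0.303, 0.474, -0.827, 195.821], [0.436, -0.703, -0.562, 1103.72], [0.0, 0.0, 0.0, 1.0]]
left_bracket_centre [([608.0, -19.0, 61.0], 0.71)]
right_bracket_centre [([593.0, 90.0, 62.0], 0.58)]
left_sample_centre [([527.0, -321.0, 16.0], 0.63)]
right_sample_centre [([491.0, 225.0, 18.0], 0.92)]
left_tray [([532.0, -265.0, 2.0], 0.87)]
right_tray [([492.0, 290.0, 1.0], 0.67)]
rack [([612.0, 65.0, 65.0], 0.58)]
pliers_red [([391.0, 64.0, 5.0], 0.81), ([595.0, 89.0, 63.0], 0.17)]
bearing [([432.0, -24.0, 8.0], 0.47)]
big_bolt [([512.0, 509.0, 42.0], 0.51)]
```

View pics/top0.png

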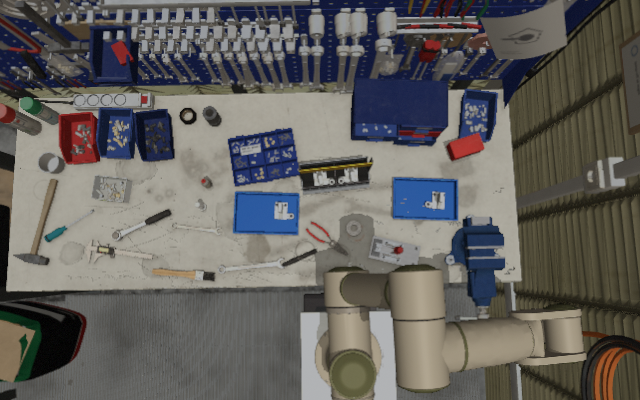

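View pics/side0.png

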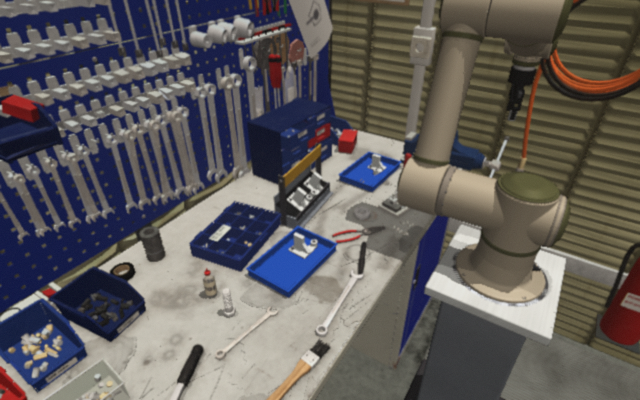

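```bash
python3 - <<'E'
from h import *
t=capture("top"); s=capture("side")
def cr(c,b,sz=(400,300)): return cv2.resize(c["frame"][b[1]:b[3],b[0]:b[2]],sz,interpolation=cv2.INTER_CUBIC)
m=np.vstack([np.hstack([cr(t,(292,145,380,211)),cr(s,(264,143,344,203+20-20))]),
 np.hstack([cr(t,(228,182,316,248)),cr(t,(384,166,472,232))])])
cv2.imwrite("pics/m1.png",m)
E
```

```text
(no output)
```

View pics/m1.png

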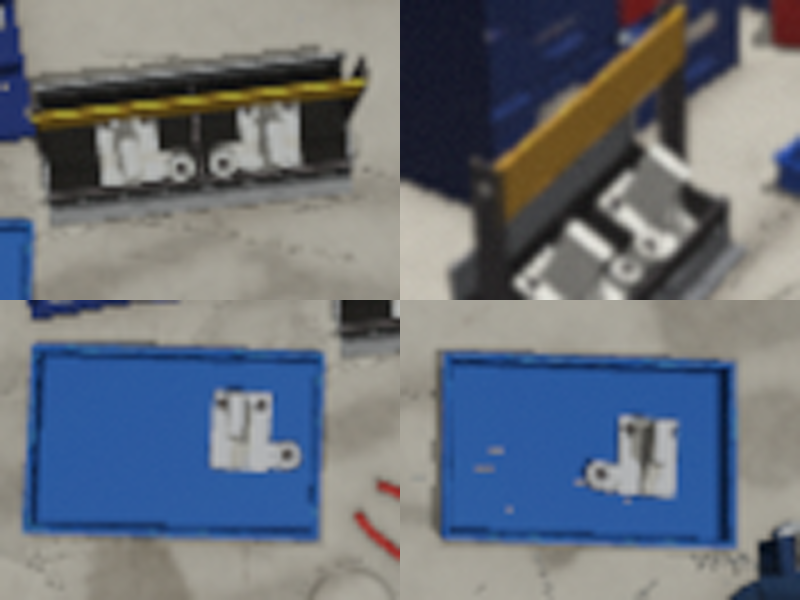

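```bash
cat > fit.py <<'E'
from h import *
from scipy.optimize import minimize
def box(x0,x1,y0,y1,z0,z1): return np.array([[x,y,z] for x in(x0,x1) for y in(y0,y1) for z in(z0,z1)],float)
def cyl(x,y,r,z0,z1): a=np.linspace(0,2*np.pi,16,endpoint=False); return np.array([[x+r*np.cos(t),y+r*np.sin(t),z] for t in a for z in(z0,z1)])
def bracket(s):
    return [box(-36,24,-22,22,-27,-21),box(-16,16,-6,6,-21,27),
      np.array([[x,y,z] for y in(-6,6) for x,z in((-16,-21),(-16,27),(-36,-21))],float),
      cyl(-26,s*38,10,-27,-9),box(-36,-16,*sorted((s*22,s*38)),-27,-21)]
S=4
def sil(c,parts,T,b):
    m=np.zeros(((b[3]-b[1])*S,(b[2]-b[0])*S),np.uint8)
    for p in parts:
        q=(proj(c,p@T[:3,:3].T+T[:3,3])-b[:2]+.5)*S
        cv2.fillConvexPoly(m,cv2.convexHull(q.round().astype(np.int32)),1)
    return cv2.resize(m.astype(np.float32),(b[2]-b[0],b[3]-b[1]),interpolation=cv2.INTER_AREA)
def pose(x,y,z,yaw,lean):
    cy,sy=np.cos(yaw),np.sin(yaw); a=np.radians(lean)
    Ry=np.array([[np.cos(a),0,-np.sin(a)],[0,1,0],[np.sin(a),0,np.cos(a)]])  # x axis up, z leans to -x
    T=np.eye(4); T[:3,:3]=np.array([[cy,-sy,0],[sy,cy,0],[0,0,1]])@Ry; T[:3,3]=x,y,z; return T
def fit(obs,parts,mk,p0,step):
    bs=[]
    for c,m in obs:
        v,u=np.nonzero(m); bs.append((max(u.min()-15,0),max(v.min()-15,0),min(u.max()+15,640),min(v.max()+15,400)))
    def cost(p):
        e=0
        for (c,m),b in zip(obs,bs):
            r=sil(c,parts,mk(p),b); k=m[b[1]:b[3],b[0]:b[2]].astype(float)
            e+=1-np.minimum(r,k).sum()/np.maximum(r,k).sum()
        return e/len(obs)
    p0=np.array(p0,float); best=None
    for _ in range(3):
        sx=np.vstack([p0]+[p0+np.eye(len(p0))[i]*step[i] for i in range(len(p0))])
        r=minimize(cost,p0,method="Nelder-Mead",options=dict(initial_simplex=sx,xatol=.01,fatol=1e-5,maxiter=400)); p0=r.x
    return r.x,r.fun
E
python3 - <<'E'
from fit import *
cs=[capture("top"),capture("side")]
# rail by colour
obs=[]
for c in cs:
    h=cv2.cvtColor(c["frame"],cv2.COLOR_BGR2HSV); m=((h[...,0]>15)&(h[...,0]<32)&(h[...,1]>130)&(h[...,2]>70)).astype(np.uint8)
    g=np.zeros_like(m); p=proj(c,[612,35,161])[0].astype(int); cv2.circle(g,tuple(int(i) for i in p),60,1,-1)
    n,l,st,_=cv2.connectedComponentsWithStats(m*g); i=1+st[1:,4].argmax(); obs.append((c,l==i)); print("rail",st[i])
for o in (obs,obs[:1],obs[1:]):
    print("rack x,y,yaw,len",*fit(o,[box(-2,2,-.5,.5,141,181)],lambda p:pose(p[0],p[1],0,p[2],0)@np.diag([1,p[3],1,1.]),[615,35,.1,240],[15,15,.1,15]))
def masks(t): 
    r=[]
    for c in cs:
        d=trace(c,t)
        if d: r.append((c,d[0]["mask"])); print(t,c["shot"],round(d[0]["score"],2),d[0]["mask"].sum())
        else: print(t,"missed")
    return r
for t,s,p in(("left_bracket",1,[610,-20,74]),("right_bracket",-1,[600,85,74])):
    o=masks(t)
    if o: 
        print(t,*fit(o,bracket(s),lambda p:pose(p[0],p[1],p[2],p[3],28),p+[.1],[10,10,10,.1]))
for t,s,p in(("left_sample_centre",1,[527,-325,30]),("right_sample_centre",-1,[492,225,30])):
    o=masks(t)
    if o: print(t,*fit(o,bracket(s),lambda p:pose(p[0],p[1],30,p[2],0),p[:2]+[.05],[10,10,.1]))
for t,p in(("left_tray",[531,-275]),("right_tray",[490,287])):
    obs=[]
    for c in cs:
        h=cv2.cvtColor(c["frame"],cv2.COLOR_BGR2HSV); m=((h[...,0]>95)&(h[...,0]<120)&(h[...,1]>120)&(h[...,2]>100)).astype(np.uint8)
        q=proj(c,[p[0],p[1],5])[0]; n,l,st,ce=cv2.connectedComponentsWithStats(m); 
        g=np.zeros_like(m); cv2.circle(g,tuple(int(i) for i in q),30,1,-1); i=1+np.bincount(l[(g>0)&(l>0)])[1:].argmax()
        k,_=cv2.findContours((l==i).astype(np.uint8),cv2.RETR_EXTERNAL,2); f=np.zeros_like(m); cv2.drawContours(f,k,-1,1,-1); obs.append((c,f>0)); print(t,st[i])
    print(t,*fit(obs[:1],[box(-70,70,-110,110,0,26)],lambda p:pose(p[0],p[1],0,p[2],0),p+[.03],[10,10,.1]),*fit(obs,[box(-70,70,-110,110,0,26)],lambda p:pose(p[0],p[1],0,p[2],0),p+[.03],[10,10,.1]))
E
```

```text
rail [299 162  73  11 267]
rail [283 144  38  42 436]
rack x,y,yaw,len [6.20591356e+02 2.93887607e+01 9.31161461e-02 2.28613680e+02] 0.1354566694269531
rack x,y,yaw,len [6.20569125e+02 3.37429477e+01 9.31742670e-02 2.34063175e+02] 0.1465022326174782
rack x,y,yaw,len [6.20418230e+02 2.67302519e+01 8.87463844e-02 2.24575913e+02] 0.08962578239445995
left_bracket 5 0.51 223
left_bracket 6 0.5 258
left_bracket [ 6.13241767e+02 -2.49158935e+01  7.69541210e+01  5.10843531e-02] 0.2027697336034598
right_bracket 5 0.46 247
right_bracket 6 0.78 323
right_bracket [6.04461558e+02 8.26197840e+01 7.36167040e+01 1.57520221e-01] 0.17460039694040946
left_sample_centre 5 0.73 235
left_sample_centre 6 0.61 185
left_sample_centre [ 5.31467201e+02 -3.32859496e+02 -1.51686357e-01] 0.1745474135589279
right_sample_centre 5 0.57 1829
right_sample_centre 6 0.7 355
right_sample_centre [ 5.06088286e+02  2.25205330e+02 -1.36722009e-02] 0.6001698994761433
left_tray [ 393  178   65   42 2223]
left_tray [340 152  61  36 811]
left_tray [ 5.31780673e+02 -2.83208278e+02 -4.62822651e-02] 0.020396640553320577 [ 5.32418754e+02 -2.84068064e+02 -4.48643783e-02] 0.23013559611115458
right_tray [ 233  192   66   43 2331]
right_tray [ 247  226   90   67 2220]
right_tray [ 4.91985425e+02  2.73762192e+02 -4.25362673e-02] 0.020287345563459347 [ 4.92521922e+02  2.71967795e+02 -4.55544341e-02] 0.07470897883092625
```

Call:
arm_command(
  steps=[0.5, 0, 1, 0, 100, 0.5, 0, 1, 0, 100, 0.5, 0, 1, 0, 100, 0.5, 0, 1, 0, 100, 0.5, 0, 1, 0, 100],
)

```text
time_s: 2.33
eef_pos: [258.0, -507.5, 483.1]
ee_rot: [0.0, 0.992, 0.127, 0.0]
force: [-0.6, -1.4, -0.3]
grip_width: 0.995
```

Call:
arm_command(
  steps=[0.5, 0, 1, 0, 100, 0.5, 0, 1, 0, 100, 0.5, 0, 1, 0, 100, 0.5, 0, 1, 0, 100, 0.5, 0, 1, 0, 100],
)

```text
time_s: 2.95
eef_pos: [322.1, -426.4, 607.5]
ee_rot: [0.034, 0.991, 0.127, 0.017]
force: [0.1, -0.1, 0.3]
grip_width: 0.998
```

Call:
arm_command(
  steps=[0, 0, 1, 0, 100, 0, 0, 1, 0, 100, 0, 0, 1, 0, 100, 0, 0, 1, 0, 100, 0, 0, 1, 0, 100],
)

```text
time_s: 3.58
eef_pos: [259.5, -345.6, 688.8]
ee_rot: [0.067, 0.989, 0.127, 0.036]
force: [0.2, 0.5, 0.4]
grip_width: 0.997
```

Call:
arm_command(
  steps=[0, 0, -1, 0, 100, 0, 0, -1, 0, 100, 0, 0, -1, 0, 100],
)

```text
time_s: 3.95
eef_pos: [261.2, -349.2, 567.7]
ee_rot: [0.067, 0.989, 0.126, 0.036]
force: [-0.1, -2.1, 0.1]
grip_width: 1.001
```

Call:
arm_command(
  steps=[0.4, 1, 0, -0.93, 100, 0.4, 1, 0, -0.93, 100, 0.4, 1, 0, 0, 100, 0.4, 1, 0, 0, 100, 0.4, 1, 0, 0, 100],
)

```text
time_s: 4.58
eef_pos: [361.5, -98.0, 569.1]
ee_rot: [0.069, 0.996, 0.046, 0.032]
force: [0.6, -0.6, 1.2]
grip_width: 0.996
```

Call:
arm_command(
  steps=[0.4, 1, 0, 0, 100, 0.4, 1, 0, 0, 100, 0.4, 1, 0, 0, 100, 0.4, 1, 0, 0, 100, 0.4, 1, 0, 0, 100],
)

```text
time_s: 5.2
eef_pos: [461.6, 151.8, 569.1]
ee_rot: [0.068, 0.996, 0.046, 0.032]
force: [0.6, -0.8, 0.1]
grip_width: 0.999
```

Call:
arm_command(
  steps=[0.9, 0.42, 0, 0, 100, 0.9, 0.42, 0, 0, 100, 0.9, 0.42, 0, 0, 100, 0.9, 0.42, 0, 0, 100, 0.9, 0.42, 0, 0, 100],
)

```text
time_s: 5.82
eef_pos: [615.2, 224.0, 493.9]
ee_rot: [0.062, 0.995, 0.048, 0.058]
force: [0.5, -0.4, -0.7]
grip_width: 0.998
```

Call:
arm_command(
  steps=[0.85, 0.45, 0.65, 0, 100, 0.85, 0.45, 0.65, 0, 100, 0.85, 0.45, 0.65, 0, 100, 0.85, 0.45, 0.65, 0, 100, 0.85, 0.45, 0.65, 0, 100],
)

```text
time_s: 6.45
eef_pos: [649.5, 255.4, 491.0]
ee_rot: [0.043, 0.989, 0.053, 0.128]
force: [0.8, 0.3, -0.5]
grip_width: 1.0
```

Call:
arm_command(
  steps=[0.6, 0.8, 0.6, 0, 100, 0.6, 0.8, 0.6, 0, 100, 0.7, 0.7, 0.6, 0, 100, 0.7, 0.7, 0.6, 0, 100, 0.7, 0.7, 0.6, 0, 100],
)

```text
time_s: 7.08
eef_pos: [652.8, 347.6, 487.4]
ee_rot: [0.018, 0.979, 0.059, 0.196]
force: [0.2, -0.3, 0.3]
grip_width: 1.004
```

Call:
arm_command(
  steps=[0.6, 0.8, 0.6, 0, 100, 0.6, 0.8, 0.6, 0, 100, 0.6, 0.8, 0.6, 0, 100],
)

```text
time_s: 7.45
eef_pos: [649.6, 402.5, 488.1]
ee_rot: [-0.001, 0.969, 0.063, 0.237]
force: [-0.4, -0.0, -0.0]
grip_width: 0.998
```

```bash
cat >> h.py <<'E'
from scipy.spatial.transform import Rotation as Ro
def tool():
    s=sense(); q=s["ee_rot"]; R=Ro.from_quat([q[1],q[2],q[3],q[0]]).as_matrix(); return s,R
def rep(yaw=.093):
    s,R=tool(); c,n=np.cos(yaw),np.sin(yaw); z=R[:,2]; y=R[:,1]*-np.sign(-R[1,1]) if 0 else R[:,1]*np.sign(R[1,1])
    print("t",round(s["time_s"],2),"tcp",s["eef_pos"].round(1),"grasp",(s["eef_pos"]-19*z).round(1),"j",s["joints"].round(2))
    print("lean along/across deg",np.degrees([np.arcsin(z[0]*c+z[1]*n),np.arcsin(-z[0]*n+z[1]*c)]).round(1),"jaw az-90 deg",np.degrees(np.arctan2(-y[0],y[1])).round(1),"jaw dip",np.degrees(np.arcsin(y[2])).round(1),"F",s["force"].round(1),"grip",round(s["grip_width"],3))
E
python3 -c "
from h import *
rep()"
```

```text
t 7.45 tcp [649.6 402.5 488.1] grasp [640.8 401.9 505. ] j [ 0.46  0.77  0.19 -0.18  1.74  1.83]
lean along/across deg [27.5 -0.6] jaw az-90 deg 7.1 jaw dip -1.6 F [-0.4 -0.  -0. ] grip 0.998
```

Call:
arm_command(
  steps=[-0.5, -0.6, -0.5, -0.25, 50, -0.4, -0.8, -0.75, 0, 50, -0.3, -0.85, -0.8, 0, 50, -0.2, -0.85, -0.8, 0, 50, -0.2, -0.85, -0.8, 0, 50],
)

```text
time_s: 8.07
eef_pos: [591.2, 229.7, 331.6]
ee_rot: [0.002, 0.97, 0.057, 0.238]
force: [1.5, 0.6, 0.1]
grip_width: 0.5
```

Call:
arm_command(
  steps=[-0.2, -0.85, -0.8, 0, 50, -0.2, -0.85, -0.8, 0, 50, -0.2, -0.8, -0.8, 0, 50, 0, 0, 0, 0, 50],
)

```text
time_s: 8.57
eef_pos: [560.6, 103.8, 209.7]
ee_rot: [0.002, 0.971, 0.055, 0.234]
force: [0.5, 0.2, 0.0]
grip_width: 0.499
```

```bash
python3 - <<'E'
from h import *
rep()
s=capture("side");t=capture("top")
a=cv2.resize(s["frame"][95:245,230:430],(800,600)[0:2],interpolation=cv2.INTER_CUBIC)
cv2.imwrite("pics/a1.png",a)
E
```

```text
t 8.57 tcp [560.6 103.8 209.7] grasp [551.9 103.4 226.6] j [-0.04  0.21  1.77  0.06  0.69  1.38]
lean along/across deg [27.1 -1.2] jaw az-90 deg 6.1 jaw dip -1.7 F [0.5 0.2 0. ] grip 0.499
```

View pics/a1.png

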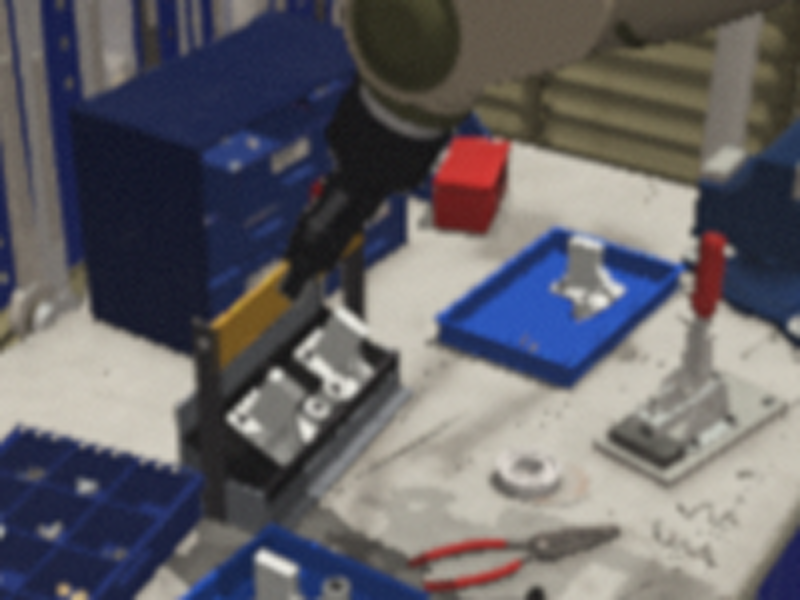

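Call:
arm_command(
  steps=[-0.24, -0.5, -0.83, 0, 50, 0, 0, 0, 0, 50, 0.28, 0.02, -0.53, 0, 50, 0.28, 0.02, -0.53, 0, 50, 0, 0, 0, 0, 50],
)

```text
time_s: 9.3
eef_pos: [579.1, 83.8, 118.3]
ee_rot: [0.002, 0.97, 0.057, 0.237]
force: [-0.1, -0.1, 0.3]
grip_width: 0.5
```

```bash
python3 - <<'E'
from h import *
rep()
s=capture("side");t=capture("top")
S,R=tool()
for c in(s,t): print(proj(c,[S["eef_pos"],[605,84,62.5]]).round(1).tolist())
a=cv2.resize(s["frame"][130:205,260:360],(800,600),interpolation=cv2.INTER_CUBIC)
b=cv2.resize(t["frame"][145:205,300:380],(400,300),interpolation=cv2.INTER_CUBIC)
cv2.imwrite("pics/a2.png",np.hstack([cv2.resize(a,(400,300)),b]))
E
```

```text
t 9.3 tcp [579.1  83.8 118.3] grasp [570.3  83.3 135.2] j [-0.08  0.36  1.84  0.14  0.47  1.26]
lean along/across deg [27.4 -1.1] jaw az-90 deg 6.4 jaw dip -1.7 F [-0.1 -0.1  0.3] grip 0.5
[[304.4, 186.4], [297.9, 199.4]]
[[319.7, 182.1], [319.5, 177.4]]
```

View pics/a2.png

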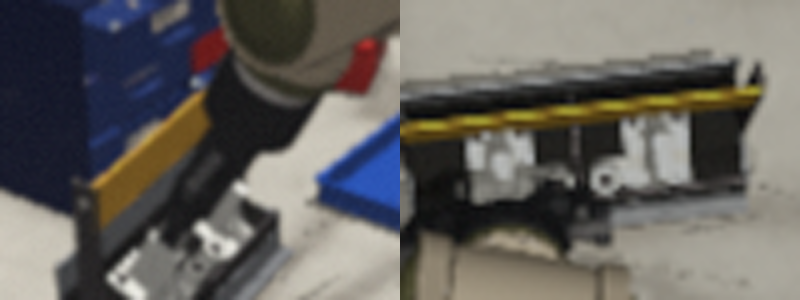

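Call:
arm_command(
  steps=[0.26, 0.01, -0.5, 0, 50, 0.26, 0.01, -0.56, 0, 50, 0, 0, 0, 0, 50],
)

```text
time_s: 9.78
eef_pos: [604.1, 83.8, 65.1]
ee_rot: [0.002, 0.97, 0.057, 0.236]
force: [-0.4, -0.2, 0.3]
grip_width: 0.498
```

```bash
python3 -c "
from h import *
rep()"
```

```text
t 9.78 tcp [604.1  83.8  65.1] grasp [595.4  83.4  82. ] j [-0.08  0.5   1.8   0.17  0.37  1.23]
lean along/across deg [27.3 -1.1] jaw az-90 deg 6.3 jaw dip -1.7 F [-0.4 -0.2  0.3] grip 0.498
```

Close on the rib, and ease it out along its z.

Call:
arm_command(
  steps=[0, 0, 0, 0, 0, 0, 0, 0, 0, 0, 0, 0, 0, 0, 0, 0, 0, 0, 0, 0],
  grip_force=50,
)

```text
time_s: 10.28
eef_pos: [604.7, 83.7, 67.1]
ee_rot: [0.002, 0.97, 0.057, 0.238]
force: [-4.4, 0.3, 8.1]
grip_width: 0.132
```

Call:
arm_command(
  steps=[-0.09, -0.01, 0.18, 0, 0, -0.19, -0.02, 0.35, 0, 0, -0.25, -0.02, 0.5, 0, 0, -0.28, -0.02, 0.53, 0, 0, -0.28, -0.02, 0.53, 0, 0],
)

```text
time_s: 10.9
eef_pos: [548.2, 79.0, 170.5]
ee_rot: [0.002, 0.97, 0.057, 0.236]
force: [0.4, -0.5, -1.6]
grip_width: 0.136
```

```bash
python3 - <<'E'
from h import *
rep()
s=capture("side");t=capture("top")
a=cv2.resize(s["frame"][125:200,260:360],(400,300),interpolation=cv2.INTER_CUBIC)
b=cv2.resize(t["frame"][145:205,300:380],(400,300),interpolation=cv2.INTER_CUBIC)
cv2.imwrite("pics/a3.png",np.hstack([a,b]))
E
```

```text
t 10.9 tcp [548.2  79.  170.5] grasp [539.5  78.5 187.4] j [-0.1   0.22  1.87  0.13  0.58  1.26]
lean along/across deg [27.3 -1.1] jaw az-90 deg 6.3 jaw dip -1.7 F [ 0.4 -0.5 -1.6] grip 0.136
```

View pics/a3.png

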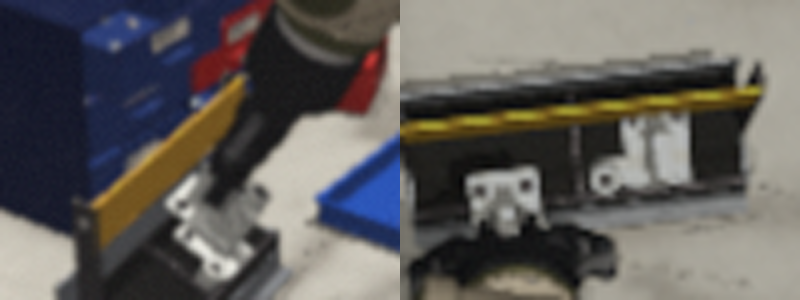

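Call:
arm_command(
  steps=[-0.9, 0.2, 0.7, 0, 0, -1, 0.25, 0.5, 0, 0, -1, 0.25, 0.5, 0, 0, -1, 0.3, 0.5, 0, 0, -1, 0.3, 0.4, 0, 0],
)

```text
time_s: 11.62
eef_pos: [302.9, 144.0, 299.6]
ee_rot: [0.002, 0.97, 0.056, 0.236]
force: [1.2, 0.8, -1.3]
grip_width: 0.132
```

Call:
arm_command(
  steps=[-1, -0.05, 0, 0, 0, -1, -0.05, 0, 0, 0],
)

```text
time_s: 11.88
eef_pos: [202.9, 138.8, 298.7]
ee_rot: [0.002, 0.97, 0.057, 0.236]
force: [0.1, 0.4, -0.4]
grip_width: 0.133
```

```bash
python3 -c "
from h import *
rep()"
```

```text
t 11.88 tcp [202.9 138.8 298.7] grasp [194.2 138.4 315.6] j [ 0.17 -0.73  2.21 -0.06  1.19  1.63]
lean along/across deg [27.3 -1.1] jaw az-90 deg 6.3 jaw dip -1.7 F [ 0.1  0.4 -0.4] grip 0.133
```

Call:
arm_command(
  steps=[0.8, -0.55, 0.4, 1, 0, 0.8, -0.55, 0.4, 1, 0, 0.8, -0.55, 0.4, 1, 0, 0.8, -0.55, 0.4, 1, 0, 0.8, -0.55, 0.4, 1, 0],
)

```text
time_s: 12.5
eef_pos: [380.3, 19.2, 385.3]
ee_rot: [-0.042, 0.944, 0.239, 0.225]
force: [0.1, 0.6, -1.3]
grip_width: 0.132
```

Call:
arm_command(
  steps=[-0.2, -0.95, 0.3, 1, 0, -0.2, -0.95, 0.3, 1, 0, -0.3, -0.95, 0.3, 1, 0, -0.3, -0.95, 0.3, 1, 0, -0.3, -0.95, 0.3, 1, 0],
)

```text
time_s: 13.12
eef_pos: [313.3, -218.5, 460.2]
ee_rot: [-0.09, 0.869, 0.438, 0.211]
force: [0.7, -0.9, -0.6]
grip_width: 0.134
```

Call:
arm_command(
  steps=[-0.3, -0.95, 0.2, 1, 0, -0.3, -0.95, 0.2, 1, 0, 0, -0.5, 0.2, 1, 0, 0, -0.3, 0, 1, 0, 0, 0, 0, 1, 0],
)

```text
time_s: 13.75
eef_pos: [284.1, -353.2, 488.8]
ee_rot: [-0.135, 0.754, 0.615, 0.187]
force: [0.8, -0.7, -1.0]
grip_width: 0.132
```

```bash
python3 -c "
from h import *
rep()
S,R=tool(); print(R[:,2].round(3),np.degrees(np.arctan2(R[1,2],R[0,2])))"
```

```text
t 13.75 tcp [ 284.1 -353.2  488.8] grasp [ 281.9 -361.4  505.8] j [-1.29  0.3   0.93  0.31  2.29 -0.93]
lean along/across deg [ 8.9 24.8] jaw az-90 deg 78.1 jaw dip -1.5 F [ 0.8 -0.7 -1. ] grip 0.132
[ 0.116  0.433 -0.894] 75.00658285163198
```

Call:
arm_command(
  steps=[0.5, 0.5, 0.8, 1, 0, 0.5, 0.5, 0.8, 1, 0, 0.4, -0.4, 0.9, 1, 0, 0.35, -0.5, 0.95, 1, 0, 0.35, -0.5, 0.95, 1, 0],
)

```text
time_s: 14.38
eef_pos: [339.0, -309.9, 606.9]
ee_rot: [-0.158, 0.618, 0.751, 0.168]
force: [-0.1, 0.7, -1.5]
grip_width: 0.132
```

Call:
arm_command(
  steps=[0.35, -0.5, 0.95, 1, 0, 0.35, -0.5, 0.95, 1, 0, 0.35, -0.5, 0.95, 0, 0, 0.35, -0.5, 0.95, 0, 0, 0.35, -0.5, 0.95, 0, 0],
)

```text
time_s: 15.0
eef_pos: [313.6, -296.5, 629.6]
ee_rot: [-0.136, 0.56, 0.801, 0.163]
force: [-0.7, -0.4, -1.3]
grip_width: 0.132
```

```bash
cat >> h.py <<'E'
def lean():
    S,R=tool(); z=R[:,2]; x=R[:,0]
    print("lean vec",z[:2].round(3),"az",np.degrees(np.arctan2(z[1],z[0])).round(0),"j1",np.degrees(S["joints"][0]).round(0),"brk yaw?",np.degrees(np.arctan2(x[1],x[0])).round(1))
E
python3 -c "
from h import *
rep();lean()"
```

```text
t 15.0 tcp [ 313.6 -296.5  629.6] grasp [ 314.3 -304.4  646.9] j [-1.12  0.51  0.19  0.47  2.81 -1.06]
lean along/across deg [ 0.2 24.5] jaw az-90 deg -71.2 jaw dip 6.3 F [-0.7 -0.4 -1.3] grip 0.132
lean vec [-0.035  0.414] az 95.0 j1 -64.0 brk yaw? 111.6
```

Call:
arm_command(
  steps=[0.2, 0.5, -0.8, 1, 0, 0.5, 0.6, -0.7, 1, 0, 0.6, 0.5, -0.5, 1, 0, 0.6, 0.5, -0.3, 1, 0, 0.6, 0.4, -0.2, 1, 0],
)

```text
time_s: 15.62
eef_pos: [439.5, -178.4, 518.3]
ee_rot: [-0.166, 0.384, 0.898, 0.135]
force: [0.5, -0.7, -1.9]
grip_width: 0.132
```

Call:
arm_command(
  steps=[0.6, 0.4, -0.2, 1, 0, 0.5, 0.3, -0.2, 1, 0, 0.5, 0, 0, 1, 0, 0.4, 0, 0, 1, 0, 0, 0, 0, 1, 0],
)

```text
time_s: 16.25
eef_pos: [535.9, -143.5, 490.1]
ee_rot: [-0.196, 0.181, 0.959, 0.098]
force: [-0.6, 0.6, -1.0]
grip_width: 0.131
```

```bash
python3 -c "
from h import *
rep();lean()"
```

```text
t 16.25 tcp [ 535.9 -143.5  490.1] grasp [ 542.4 -148.5  507.3] j [-0.5   0.76  0.19  0.13  2.63 -1.6 ]
lean along/across deg [-18.3  16.8] jaw az-90 deg -22.8 jaw dip 6.7 F [-0.6  0.6 -1. ] grip 0.131
lean vec [-0.34   0.259] az 143.0 j1 -29.0 brk yaw? 160.2
```

Call:
arm_command(
  steps=[0.82, -0.48, 0.62, 0.5, 0, 0.82, -0.48, 0.62, 0.5, 0, 0.82, -0.48, 0.62, 0, 0, 0.82, -0.48, 0.62, 0, 0, 0.82, -0.48, 0.62, 0, 0],
)

```text
time_s: 16.88
eef_pos: [542.5, -190.3, 480.7]
ee_rot: [-0.149, 0.145, 0.974, 0.086]
force: [-0.7, 0.0, -2.2]
grip_width: 0.134
```

Call:
arm_command(
  steps=[0.82, -0.48, 0.62, 0, 0, 0.82, -0.48, 0.62, 0, 0, 0.82, -0.48, 0.62, 0, 0],
)

```text
time_s: 17.25
eef_pos: [550.7, -213.3, 474.2]
ee_rot: [-0.119, 0.147, 0.978, 0.082]
force: [-0.6, -0.2, -1.4]
grip_width: 0.132
```

```bash
python3 -c "
from h import *
rep();lean()"
```

```text
t 17.25 tcp [ 550.7 -213.3  474.2] grasp [ 554.7 -217.   492.4] j [-0.59  0.76  0.19  0.08  2.48 -1.81]
lean along/across deg [-11.   12.4] jaw az-90 deg -18.1 jaw dip 7.2 F [-0.6 -0.2 -1.4] grip 0.132
lean vec [-0.21   0.195] az 137.0 j1 -34.0 brk yaw? 163.8
```

Call:
arm_command(
  steps=[0.72, -0.62, 0.65, 0, 0, 0.72, -0.62, 0.65, 0, 0, 0.72, -0.62, 0.65, 0, 0, 0.72, -0.62, 0.65, 0, 0, 0.72, -0.62, 0.65, 0, 0],
)

```text
time_s: 17.88
eef_pos: [547.1, -275.9, 472.1]
ee_rot: [-0.066, 0.151, 0.984, 0.07]
force: [-0.6, -0.2, -1.6]
grip_width: 0.138
```

Call:
arm_command(
  steps=[0.75, -0.58, 0.68, 0, 0, 0.75, -0.58, 0.68, 0, 0, 0.75, -0.58, 0.68, 0, 0],
)

```text
time_s: 18.25
eef_pos: [551.8, -300.0, 473.1]
ee_rot: [-0.03, 0.153, 0.986, 0.059]
force: [-0.5, 0.3, -2.3]
grip_width: 0.134
```

```bash
python3 -c "
from h import *
rep();lean()"
```

```text
t 18.25 tcp [ 551.8 -300.   473.1] grasp [ 552.6 -302.4  491.9] j [-0.71  0.75  0.19  0.09  2.32 -1.92]
lean along/across deg [-1.7  7.5] jaw az-90 deg -17.9 jaw dip 6.2 F [-0.5  0.3 -2.3] grip 0.134
lean vec [-0.041  0.126] az 108.0 j1 -41.0 brk yaw? 162.6
```

Call:
arm_command(
  steps=[0, 0, 0, 1, 0, 0, 0, 0, 1, 0, 0.5, -0.6, 0.7, 1, 0, 0.6, -0.6, 0.7, 1, 0, 0.6, -0.6, 0.7, 1, 0],
)

```text
time_s: 18.88
eef_pos: [537.8, -328.8, 481.5]
ee_rot: [-0.011, -0.064, 0.997, 0.034]
force: [-0.1, -0.6, -1.2]
grip_width: 0.134
```

Call:
arm_command(
  steps=[0.6, -0.6, 0.7, 0.5, 0, 0.6, -0.6, 0.7, 0, 0],
)

```text
time_s: 19.12
eef_pos: [534.6, -346.9, 486.9]
ee_rot: [0.008, -0.084, 0.996, 0.02]
force: [0.4, -0.1, -2.2]
grip_width: 0.134
```

```bash
python3 -c "
from h import *
rep();lean()"
```

```text
t 19.12 tcp [ 534.6 -346.9  486.9] grasp [ 534.3 -347.7  505.9] j [-0.77  0.73  0.19  0.05  2.25 -2.48]
lean along/across deg [1.  2.2] jaw az-90 deg 9.7 jaw dip 2.2 F [ 0.4 -0.1 -2.2] grip 0.134
lean vec [0.013 0.041] az 72.0 j1 -44.0 brk yaw? -170.4
```

Call:
arm_command(
  steps=[-0.1, 1, -0.4, -1, 0, -0.1, 1, -0.4, -1, 0, -0.1, 1, -0.4, 0, 0, -0.1, 1, -0.4, 0, 0, -0.1, 1, -0.4, 0, 0],
)

```text
time_s: 19.75
eef_pos: [512.8, -111.8, 394.6]
ee_rot: [0.01, -0.01, 1.0, 0.019]
force: [0.7, -0.0, -1.9]
grip_width: 0.132
```

Call:
arm_command(
  steps=[-0.1, 1, -0.4, 0, 0, -0.1, 1, -0.4, 0, 0, -0.1, 1, -0.4, 0, 0, -0.1, 1, -0.4, 0, 0, 0, 0.85, -0.85, 0, 0],
)

```text
time_s: 20.38
eef_pos: [493.6, 130.9, 273.2]
ee_rot: [0.012, -0.01, 1.0, 0.02]
force: [0.6, -0.1, -2.4]
grip_width: 0.133
```

Call:
arm_command(
  steps=[0, 0.85, -0.85, 0, 0, 0, 0.85, -0.85, 0, 0, 0, 0.85, -0.85, 0, 0, 0, 0, 0, 0, 0],
)

```text
time_s: 20.88
eef_pos: [491.4, 258.4, 141.8]
ee_rot: [0.006, -0.011, 1.0, 0.019]
force: [-0.4, 0.2, -1.0]
grip_width: 0.134
```

```bash
python3 -c "
from h import *
rep();lean()"
```

```text
t 20.88 tcp [491.4 258.4 141.8] grasp [491.2 257.6 160.8] j [ 0.26  0.45  1.55  0.04  1.12 -1.35]
lean along/across deg [0.9 2.1] jaw az-90 deg 1.3 jaw dip 2.2 F [-0.4  0.2 -1. ] grip 0.134
lean vec [0.013 0.038] az 72.0 j1 15.0 brk yaw? -178.7
```

Call:
arm_command(
  steps=[0, 0.7, -0.4, 0, 0, 0, 0.5, -0.6, 0, 0, 0, 0, -0.6, 0, 0, 0, 0, 0, 0, 0],
)

```text
time_s: 21.38
eef_pos: [493.0, 315.8, 64.3]
ee_rot: [0.008, -0.01, 1.0, 0.019]
force: [0.4, 0.2, -0.9]
grip_width: 0.136
```

```bash
python3 - <<'E'
from h import *
rep()
s=capture("side");t=capture("top")
a=cv2.resize(s["frame"][180:300,230:390],(400,300),interpolation=cv2.INTER_CUBIC)
b=cv2.resize(t["frame"][182:248,228:316],(400,300),interpolation=cv2.INTER_CUBIC)
cv2.imwrite("pics/a4.png",np.hstack([a,b]))
E
```

```text
t 21.38 tcp [493.  315.8  64.3] grasp [492.7 315.1  83.3] j [ 0.36  0.6   1.53  0.04  0.98 -1.25]
lean along/across deg [1.1 2.1] jaw az-90 deg 1.1 jaw dip 2.2 F [ 0.4  0.2 -0.9] grip 0.136
```

View pics/a4.png

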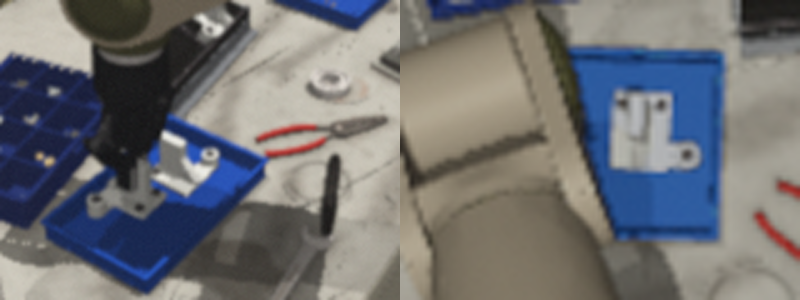

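Call:
arm_command(
  steps=[0, 0, -0.3, 0, 0, 0, 0, -0.24, 0, 0, 0, 0, 0, 0, 0],
)

```text
time_s: 21.85
eef_pos: [492.8, 316.3, 36.9]
ee_rot: [0.008, -0.01, 1.0, 0.019]
force: [0.7, 0.2, -0.8]
grip_width: 0.134
```

Call:
arm_command(
  steps=[0, 0, -0.1, 0, 0, 0, 0, -0.06, 0, 0, 0, 0, 0, 0, 0],
)

```text
time_s: 22.22
eef_pos: [493.3, 316.7, 29.9]
ee_rot: [0.009, -0.01, 1.0, 0.019]
force: [0.6, 0.4, -1.3]
grip_width: 0.132
```

Call:
arm_command(
  steps=[0, 0, -0.05, 0, 0, 0, 0, -0.03, 0, 0, 0, 0, 0, 0, 0],
)

```text
time_s: 22.6
eef_pos: [493.3, 316.6, 25.9]
ee_rot: [0.009, -0.01, 1.0, 0.019]
force: [0.1, -0.6, -1.5]
grip_width: 0.129
```

Call:
arm_command(
  steps=[0, 0, -0.04, 0, 0, 0, 0, 0, 0, 0],
)

```text
time_s: 22.85
eef_pos: [493.2, 316.6, 23.8]
ee_rot: [0.009, -0.01, 1.0, 0.019]
force: [-0.6, -0.4, -0.8]
grip_width: 0.135
```

Call:
arm_command(
  steps=[0, 0, -0.05, 0, 0, 0, 0, 0, 0, 0],
)

```text
time_s: 23.1
eef_pos: [493.7, 316.9, 22.4]
ee_rot: [0.01, -0.01, 1.0, 0.02]
force: [-1.0, 0.3, 6.8]
grip_width: 0.136
```

Call:
arm_command(
  steps=[0, 0, -0.05, 0, 0, 0, 0, 0, 0, 0],
)

```text
time_s: 23.35
eef_pos: [494.0, 317.2, 22.2]
ee_rot: [0.01, -0.011, 1.0, 0.02]
force: [-9.2, -3.7, 27.6]
grip_width: 0.134
```

Call:
arm_command(
  steps=[0, 0, 0.04, 0, 35, 0, 0, 0, 0, 35, 0, 0, 0.3, 0, 35, 0, 0, 0.6, 0, 35, 0, 0, 1, 0, 35],
)

```text
time_s: 23.98
eef_pos: [492.7, 316.4, 116.6]
ee_rot: [0.008, -0.01, 1.0, 0.019]
force: [-0.3, 0.1, 0.4]
grip_width: 0.348
```

```bash
python3 -c "
from h import *
rep();lean()
s=capture('side'); save(s,'a5',(230,180,390,300),4)"
```

```text
t 23.98 tcp [492.7 316.4 116.6] grasp [492.4 315.6 135.6] j [ 0.36  0.53  1.48  0.03  1.1  -1.25]
lean along/across deg [1.1 2.1] jaw az-90 deg 1.2 jaw dip 2.2 F [-0.3  0.1  0.4] grip 0.348
lean vec [0.016 0.038] az 68.0 j1 20.0 brk yaw? -178.8
```

View pics/a5.png

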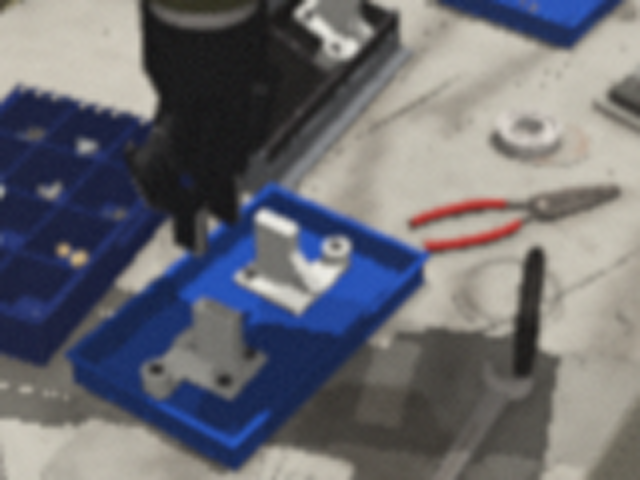

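Call:
arm_command(
  steps=[0, -0.5, 1, 0.8, 50, 0, -0.6, 1, 0, 50, 0, -0.6, 1, 0, 50, 0.1, -0.6, 1, 0, 50, 0.3, -0.6, 0.9, 0, 50],
)

```text
time_s: 24.65
eef_pos: [512.8, 170.8, 364.0]
ee_rot: [0.01, -0.045, 0.999, 0.02]
force: [0.4, -0.1, -0.9]
grip_width: 0.499
```

Call:
arm_command(
  steps=[0.5, -0.4, 0.8, 0, 50, 0.8, -0.2, 0.7, 0, 50, 0.9, 0.1, 0.65, 0, 50, 0.9, 0.1, 0.65, 0, 50, 0.9, 0.1, 0.65, 0, 50],
)

```text
time_s: 25.28
eef_pos: [645.9, 144.2, 477.6]
ee_rot: [0.023, -0.045, 0.998, 0.023]
force: [-0.3, 0.2, 12.3]
grip_width: 0.5
```

Call:
arm_command(
  steps=[0.9, 0.1, 0.65, 0, 50, 0.9, 0.1, 0.65, 0, 50, 0.9, 0.1, 0.65, 0, 50, 0.9, 0.1, 0.65, 0, 50],
)

```text
time_s: 25.78
eef_pos: [676.2, 135.4, 483.4]
ee_rot: [0.081, -0.044, 0.995, 0.033]
force: [0.6, -0.7, -0.7]
grip_width: 0.499
```

```bash
python3 -c "
from h import *
rep();lean()"
```

```text
t 25.77 tcp [676.2 135.4 483.4] grasp [673.2 134.  502.1] j [ 0.    0.74  0.19  0.08  2.06 -1.61]
lean along/across deg [9.5 3.3] jaw az-90 deg 5.3 jaw dip 3.3 F [ 0.6 -0.7 -0.7] grip 0.499
lean vec [0.159 0.073] az 25.0 j1 0.0 brk yaw? -175.2
```

Call:
arm_command(
  steps=[0.85, -0.4, 0.65, 0, 50, 0.85, -0.4, 0.65, 0, 50, 0.85, -0.3, 0.65, 0, 50, 0.9, -0.2, 0.65, 0, 50, 0.9, -0.2, 0.65, 0, 50],
)

```text
time_s: 26.4
eef_pos: [717.1, 45.7, 495.1]
ee_rot: [0.149, -0.042, 0.987, 0.038]
force: [-0.0, -0.7, 0.1]
grip_width: 0.502
```

```bash
python3 -c "
from h import *
rep();lean()"
```

```text
t 26.4 tcp [717.1  45.7 495.1] grasp [711.6  44.1 513.2] j [-0.15  0.73  0.19  0.14  1.94 -1.73]
lean along/across deg [17.3  3.5] jaw az-90 deg 5.4 jaw dip 3.6 F [-0.  -0.7  0.1] grip 0.502
lean vec [0.291 0.088] az 17.0 j1 -8.0 brk yaw? -175.8
```

Call:
arm_command(
  steps=[0.3, -1, 0.4, 0, 50, 0.3, -1, 0.4, 0, 50, 0.6, -0.8, 0.6, 0, 50, 0.7, -0.7, 0.65, 0, 50, 0.8, -0.5, 0.65, 0, 50],
)

```text
time_s: 27.02
eef_pos: [719.0, -131.5, 512.9]
ee_rot: [0.203, -0.037, 0.978, 0.03]
force: [0.2, -0.8, -0.5]
grip_width: 0.497
```

```bash
python3 -c "
from h import *
rep();lean()"
```

```text
t 27.02 tcp [ 719.  -131.5  512.9] grasp [ 711.4 -132.9  530.3] j [-0.42  0.72  0.19  0.24  1.88 -1.95]
lean along/across deg [23.6  2.2] jaw az-90 deg 4.9 jaw dip 2.5 F [ 0.2 -0.8 -0.5] grip 0.497
lean vec [0.395 0.075] az 11.0 j1 -24.0 brk yaw? -176.2
```

Need about 4° more; two or three more rows.

Call:
arm_command(
  steps=[0.8, -0.6, 0.65, 0, 50, 0.8, -0.6, 0.65, 0, 50, 0.8, -0.6, 0.65, 0, 50],
)

```text
time_s: 27.4
eef_pos: [732.0, -188.6, 515.1]
ee_rot: [0.248, -0.034, 0.968, 0.02]
force: [0.5, -0.4, 0.1]
grip_width: 0.501
```

```bash
python3 -c "
from h import *
rep();lean()"
```

```text
t 27.4 tcp [ 732.  -188.6  515.1] grasp [ 722.9 -189.7  531.7] j [-0.5   0.73  0.19  0.29  1.79 -2.02]
lean along/across deg [28.8  0.6] jaw az-90 deg 4.3 jaw dip 1.2 F [ 0.5 -0.4  0.1] grip 0.501
lean vec [0.478 0.055] az 7.0 j1 -29.0 brk yaw? -176.4
```

Call:
arm_command(
  steps=[-0.8, 0.3, -0.4, 0.2, 50, -0.8, 0.3, -0.4, 0, 50, -0.3, 0.42, -1, 0, 50, -0.3, 0.42, -1, 0, 50, -0.3, 0.42, -1, 0, 50],
)

```text
time_s: 28.02
eef_pos: [632.3, -104.7, 339.3]
ee_rot: [0.248, -0.039, 0.968, 0.022]
force: [1.7, -0.4, 0.4]
grip_width: 0.497
```

Call:
arm_command(
  steps=[-0.3, 0.42, -1, 0, 50, -0.3, 0.42, -1, 0, 50, -0.3, 0.42, -0.9, 0, 50, 0, 0, 0, 0, 50],
)

```text
time_s: 28.52
eef_pos: [586.3, -40.8, 192.8]
ee_rot: [0.245, -0.039, 0.969, 0.023]
force: [0.3, -0.5, 0.9]
grip_width: 0.503
```

```bash
python3 -c "
from h import *
rep();lean()"
```

```text
t 28.52 tcp [586.3 -40.8 192.8] grasp [577.4 -42.1 209.5] j [-0.37  0.26  1.76  0.36  0.71 -2.25]
lean along/across deg [28.4  1.2] jaw az-90 deg 5.0 jaw dip 1.5 F [ 0.3 -0.5  0.9] grip 0.503
lean vec [0.472 0.064] az 8.0 j1 -21.0 brk yaw? -175.8
```

Call:
arm_command(
  steps=[-0.7, 0.15, -0.2, 0, 50, 0, 0, 0, 0, 50, 0.31, 0.03, -0.58, 0, 50, 0.31, 0.03, -0.58, 0, 50, 0, 0, 0, 0, 50],
)

```text
time_s: 29.15
eef_pos: [585.3, -32.2, 127.3]
ee_rot: [0.247, -0.039, 0.968, 0.022]
force: [0.4, -0.8, -0.7]
grip_width: 0.499
```

```bash
python3 - <<'E'
from h import *
rep()
s=capture("side");t=capture("top")
S,R=tool()
for c in(s,t): print(proj(c,[S["eef_pos"],[615,-26,66]]).round(1).tolist())
a=cv2.resize(s["frame"][125:200,260:360],(400,300),interpolation=cv2.INTER_CUBIC)
b=cv2.resize(t["frame"][145:205,300:380],(400,300),interpolation=cv2.INTER_CUBIC)
cv2.imwrite("pics/a6.png",np.hstack([a,b]))
E
```

```text
t 29.15 tcp [585.3 -32.2 127.3] grasp [576.2 -33.4 144. ] j [-0.36  0.35  1.84  0.45  0.55 -2.34]
lean along/across deg [28.7  1. ] jaw az-90 deg 5.0 jaw dip 1.4 F [ 0.4 -0.8 -0.7] grip 0.499
[[322.8, 167.4], [314.1, 182.1]]
[[354.8, 179.1], [351.6, 173.7]]
```

View pics/a6.png

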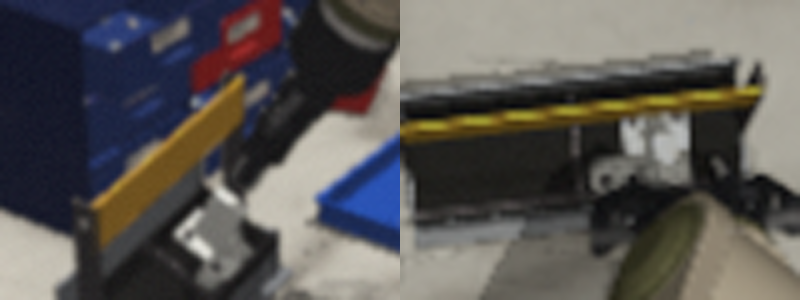

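Call:
arm_command(
  steps=[0.29, 0.08, -0.58, 0, 50, 0.3, 0.05, -0.58, 0, 50, 0, 0, 0, 0, 50],
)

```text
time_s: 29.62
eef_pos: [613.8, -25.2, 69.7]
ee_rot: [0.247, -0.039, 0.968, 0.022]
force: [-0.4, 0.1, 0.8]
grip_width: 0.501
```

```bash
python3 -c "
from h import *
rep();lean()"
```

```text
t 29.62 tcp [613.8 -25.2  69.7] grasp [604.8 -26.4  86.4] j [-0.32  0.5   1.8   0.52  0.44 -2.4 ]
lean along/across deg [28.7  1. ] jaw az-90 deg 5.0 jaw dip 1.4 F [-0.4  0.1  0.8] grip 0.501
lean vec [0.476 0.063] az 7.0 j1 -18.0 brk yaw? -175.7
```

Call:
arm_command(
  steps=[0.02, 0, -0.05, 0, 0, 0, 0, 0, 0, 0, 0, 0, 0, 0, 0, 0, 0, 0, 0, 0],
)

```text
time_s: 30.12
eef_pos: [615.0, -25.5, 68.8]
ee_rot: [0.248, -0.039, 0.968, 0.022]
force: [-4.5, -1.0, 8.5]
grip_width: 0.131
```

Call:
arm_command(
  steps=[-0.09, -0.01, 0.18, 0, 0, -0.19, -0.02, 0.35, 0, 0, -0.27, -0.03, 0.5, 0, 0, -0.29, -0.03, 0.53, 0, 0, -0.29, -0.03, 0.53, 0, 0],
)

```text
time_s: 30.75
eef_pos: [556.9, -31.0, 172.7]
ee_rot: [0.247, -0.039, 0.968, 0.022]
force: [0.4, -0.2, -1.2]
grip_width: 0.128
```

```bash
python3 -c "
from h import *
rep();lean()"
```

```text
t 30.75 tcp [556.9 -31.  172.7] grasp [547.9 -32.2 189.4] j [-0.38  0.22  1.87  0.4   0.64 -2.3 ]
lean along/across deg [28.6  1. ] jaw az-90 deg 5.0 jaw dip 1.3 F [ 0.4 -0.2 -1.2] grip 0.128
lean vec [0.476 0.062] az 7.0 j1 -22.0 brk yaw? -175.7
```

Call:
arm_command(
  steps=[-0.5, 0.4, 0.9, -1, 0, -0.5, 0.4, 0.9, -1, 0, -0.5, 0.4, 0.9, -1, 0, -0.5, 0.4, 0.9, -1, 0, -0.5, 0.4, 0.9, -1, 0],
)

```text
time_s: 31.38
eef_pos: [430.9, 69.0, 398.3]
ee_rot: [0.246, 0.173, 0.953, -0.033]
force: [1.2, 0.9, -0.9]
grip_width: 0.134
```

Call:
arm_command(
  steps=[-0.1, 0.9, 0.3, -1, 0, -0.1, 0.9, 0.3, -1, 0, -0.1, 0.9, 0.3, -1, 0, -0.1, 0.9, 0.3, -1, 0, -0.1, 0.8, 0.2, -1, 0],
)

```text
time_s: 32.0
eef_pos: [406.9, 290.0, 467.6]
ee_rot: [0.233, 0.375, 0.893, -0.085]
force: [0.5, -0.3, -1.3]
grip_width: 0.139
```

Call:
arm_command(
  steps=[0, 0.5, 0.2, -1, 0, 0, 0.4, 0, -1, 0, 0, 0.2, 0, -1, 0, 0, 0.2, 0, -1, 0, 0, 0.2, 0, -1, 0],
)

```text
time_s: 32.62
eef_pos: [407.5, 363.7, 477.0]
ee_rot: [0.209, 0.56, 0.791, -0.133]
force: [1.3, 0.1, -1.0]
grip_width: 0.129
```

Call:
arm_command(
  steps=[0, 0.2, 0, -1, 0, 0, 0.2, 0, -1, 0, 0, 0.2, 0, -1, 0, 0, 0.2, 0, -1, 0, 0, 0.2, 0, -1, 0],
)

```text
time_s: 33.25
eef_pos: [406.0, 411.4, 474.9]
ee_rot: [0.176, 0.717, 0.651, -0.175]
force: [12.6, 17.6, 27.8]
grip_width: 0.132
```

```bash
python3 -c "
from h import *
rep();lean()"
```

```text
t 33.25 tcp [406.  411.4 474.9] grasp [406.4 420.6 491.6] j [ 0.74  0.79  0.19 -0.56  2.45  0.45]
lean along/across deg [ -3.9 -28.4] jaw az-90 deg 84.8 jaw dip -1.4 F [12.6 17.6 27.8] grip 0.132
lean vec [-0.023 -0.48 ] az -93.0 j1 42.0 brk yaw? 84.0
```

Call:
arm_command(
  steps=[0, 0, 0, -1, 0, 0, 0, 0, -1, 0, 0, 0, 0, -1, 0, 0.5, 0.5, 0.5, -1, 0, 0.7, 0.64, 0.64, -1, 0],
)

```text
time_s: 33.88
eef_pos: [405.6, 399.2, 465.0]
ee_rot: [0.133, 0.843, 0.484, -0.191]
force: [0.3, 0.3, -1.1]
grip_width: 0.136
```

Call:
arm_command(
  steps=[0.7, 0.64, 0.64, -1, 0, 0.7, 0.64, 0.64, -0.5, 0, 0.7, 0.64, 0.64, 0, 0, 0.7, 0.64, 0.64, 0, 0, 0.7, 0.64, 0.64, 0, 0],
)

```text
time_s: 34.5
eef_pos: [427.4, 399.1, 460.7]
ee_rot: [0.112, 0.879, 0.438, -0.153]
force: [0.9, 0.7, -0.8]
grip_width: 0.137
```

```bash
python3 -c "
from h import *
rep();lean()"
```

```text
t 34.5 tcp [427.4 399.1 460.7] grasp [430.6 405.4 478.4] j [ 0.63  0.79  0.19 -0.28  2.49  1.08]
lean along/across deg [-11.6 -18.3] jaw az-90 deg 53.6 jaw dip -3.6 F [ 0.9  0.7 -0.8] grip 0.137
lean vec [-0.171 -0.331] az -117.0 j1 36.0 brk yaw? 52.2
```

Call:
arm_command(
  steps=[0.6, 0.75, 0.64, -0.5, 0, 0.6, 0.75, 0.64, -0.5, 0, 0.6, 0.75, 0.64, -0.5, 0, 0.6, 0.75, 0.64, 0, 0, 0.6, 0.75, 0.64, 0, 0],
)

```text
time_s: 35.12
eef_pos: [425.6, 428.3, 456.3]
ee_rot: [0.087, 0.912, 0.385, -0.11]
force: [-0.0, -0.3, -0.3]
grip_width: 0.133
```

Call:
arm_command(
  steps=[0.6, 0.75, 0.64, 0, 0, 0.6, 0.75, 0.64, 0, 0, 0.6, 0.75, 0.64, 0, 0],
)

```text
time_s: 35.5
eef_pos: [428.7, 445.9, 454.7]
ee_rot: [0.075, 0.915, 0.388, -0.078]
force: [0.8, -0.3, -1.3]
grip_width: 0.132
```

```bash
python3 -c "
from h import *
rep();lean()"
```

```text
t 35.5 tcp [428.7 445.9 454.7] grasp [430.3 449.7 473.3] j [ 0.66  0.78  0.19 -0.15  2.36  1.33]
lean along/across deg [ -5.9 -10.9] jaw az-90 deg 46.4 jaw dip -4.4 F [ 0.8 -0.3 -1.3] grip 0.132
lean vec [-0.085 -0.198] az -113.0 j1 38.0 brk yaw? 45.5
```

Call:
arm_command(
  steps=[0.6, 0.75, 0.64, -1, 0, 0.6, 0.75, 0.64, -1, 0, 0.6, 0.75, 0.64, 0, 0, 0.6, 0.75, 0.64, 0, 0, 0.6, 0.75, 0.64, 0, 0],
)

```text
time_s: 36.12
eef_pos: [436.3, 475.7, 452.7]
ee_rot: [0.04, 0.95, 0.31, -0.029]
force: [0.2, -0.6, -0.5]
grip_width: 0.134
```

```bash
python3 -c "
from h import *
rep();lean()"
```

```text
t 36.12 tcp [436.3 475.7 452.7] grasp [436.9 477.5 471.6] j [ 0.67  0.78  0.19 -0.07  2.25  1.57]
lean along/across deg [-2.2 -5.2] jaw az-90 deg 36.3 jaw dip -3.3 F [ 0.2 -0.6 -0.5] grip 0.134
lean vec [-0.03  -0.093] az -108.0 j1 38.0 brk yaw? 36.0
```

Call:
arm_command(
  steps=[0.5, 0.8, 0.64, -1, 0, 0.5, 0.8, 0.64, -1, 0, 0.5, 0.8, 0.64, -1, 0, 0.5, 0.8, 0.64, 0, 0],
)

```text
time_s: 36.62
eef_pos: [430.1, 511.1, 454.5]
ee_rot: [0.006, 0.983, 0.184, 0.01]
force: [1.0, 0.4, -0.5]
grip_width: 0.133
```

```bash
python3 -c "
from h import *
rep();lean()"
```

```text
t 36.62 tcp [430.1 511.1 454.5] grasp [429.7 511.3 473.5] j [ 0.7   0.78  0.19 -0.02  2.17  1.89]
lean along/across deg [ 1.2 -0.6] jaw az-90 deg 21.2 jaw dip -0.9 F [ 1.   0.4 -0.5] grip 0.133
lean vec [ 0.021 -0.008] az -20.0 j1 40.0 brk yaw? 21.2
```

Call:
arm_command(
  steps=[0, -1, -0.4, -1, 0, 0.1, -1, -0.4, -1, 0, 0.1, -1, -0.4, -1, 0, 0.1, -1, -0.4, -1, 0, 0.1, -1, -0.4, -1, 0],
)

```text
time_s: 37.25
eef_pos: [453.0, 280.9, 364.7]
ee_rot: [0.008, 1.0, -0.016, 0.008]
force: [1.2, -0.4, -0.6]
grip_width: 0.131
```

Call:
arm_command(
  steps=[0.1, -1, -0.35, 0, 0, 0.1, -1, -0.35, 0, 0, 0.1, -1, -0.35, 0, 0, 0.1, -1, -0.35, 0, 0, 0.1, -1, -0.35, 0, 0],
)

```text
time_s: 37.88
eef_pos: [478.3, 30.9, 277.4]
ee_rot: [0.008, 1.0, -0.015, 0.008]
force: [1.1, 0.1, -0.7]
grip_width: 0.133
```

Call:
arm_command(
  steps=[0.2, -0.95, -0.5, 0, 0, 0.2, -0.95, -0.5, 0, 0, 0.2, -0.95, -0.5, 0, 0, 0.1, -0.9, -0.5, 0, 0, 0, 0, 0, 0, 0],
)

```text
time_s: 38.5
eef_pos: [512.6, -157.2, 175.7]
ee_rot: [0.008, 1.0, -0.017, 0.006]
force: [-0.0, 0.5, -1.4]
grip_width: 0.134
```

```bash
python3 -c "
from h import *
rep();lean()"
```

```text
t 38.5 tcp [ 512.6 -157.2  175.7] grasp [ 512.4 -156.9  194.7] j [-0.51  0.38  1.56 -0.01  1.19  1.09]
lean along/across deg [ 0.6 -0.9] jaw az-90 deg -1.9 jaw dip -0.8 F [-0.   0.5 -1.4] grip 0.134
lean vec [ 0.013 -0.015] az -50.0 j1 -29.0 brk yaw? -1.9
```

Move over (530,-221), down to z≈65, and look.

Call:
arm_command(
  steps=[0.2, -0.7, -0.7, 0, 0, 0.15, -0.58, -0.7, 0, 0, 0, 0, -0.7, 0, 0, 0, 0, 0, 0, 0],
)

```text
time_s: 39.0
eef_pos: [530.0, -217.8, 71.3]
ee_rot: [0.007, 1.0, -0.015, 0.006]
force: [-0.2, 0.1, -0.4]
grip_width: 0.132
```

```bash
python3 - <<'E'
from h import *
rep()
s=capture("side");t=capture("top")
a=cv2.resize(s["frame"][125:200,320:420],(400,300),interpolation=cv2.INTER_CUBIC)
b=cv2.resize(t["frame"][166:232,384:472],(400,300),interpolation=cv2.INTER_CUBIC)
cv2.imwrite("pics/a7.png",np.hstack([a,b]))
E
```

```text
t 39.0 tcp [ 530.  -217.8   71.3] grasp [ 529.8 -217.5   90.3] j [-0.59  0.58  1.55 -0.01  1.    1.01]
lean along/across deg [ 0.6 -0.9] jaw az-90 deg -1.8 jaw dip -0.8 F [-0.2  0.1 -0.4] grip 0.132
```

View pics/a7.png

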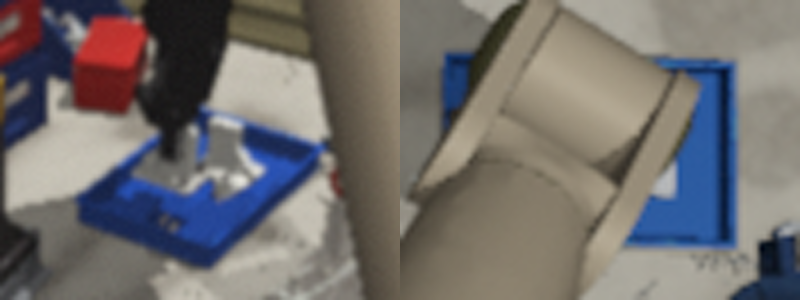

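Call:
arm_command(
  steps=[0, 0, -0.4, 0, 0, 0, 0, -0.3, 0, 0, 0, 0, -0.1, 0, 0, 0, 0, 0, 0, 0],
)

```text
time_s: 39.6
eef_pos: [530.9, -219.1, 33.0]
ee_rot: [0.008, 1.0, -0.016, 0.008]
force: [-0.3, 0.5, -0.0]
grip_width: 0.137
```

Call:
arm_command(
  steps=[0, 0, -0.04, 0, 0, 0, 0, -0.02, 0, 0, 0, 0, 0, 0, 0],
)

```text
time_s: 39.98
eef_pos: [530.7, -219.2, 29.7]
ee_rot: [0.008, 1.0, -0.016, 0.008]
force: [0.6, 0.4, -1.7]
grip_width: 0.132
```

Call:
arm_command(
  steps=[0, 0, -0.04, 0, 0, 0, 0, 0, 0, 0],
)

```text
time_s: 40.22
eef_pos: [530.6, -219.1, 27.5]
ee_rot: [0.008, 1.0, -0.016, 0.008]
force: [0.2, -0.4, -1.1]
grip_width: 0.132
```

Call:
arm_command(
  steps=[0, 0, -0.05, 0, 0, 0, 0, 0, 0, 0],
)

```text
time_s: 40.48
eef_pos: [530.6, -219.0, 24.9]
ee_rot: [0.008, 1.0, -0.016, 0.008]
force: [-0.3, 0.1, -1.5]
grip_width: 0.134
```

Call:
arm_command(
  steps=[0, 0, -0.04, 0, 0, 0, 0, 0, 0, 0],
)

```text
time_s: 40.72
eef_pos: [531.0, -219.3, 23.9]
ee_rot: [0.008, 1.0, -0.016, 0.008]
force: [-1.8, 0.6, 6.0]
grip_width: 0.131
```

Contact (≈7 N at the expected height). Release and retreat.

Call:
arm_command(
  steps=[0, 0, 0, 0, 35, 0, 0, 0, 0, 35, 0, 0, 0.3, 0, 35, 0, 0, 0.6, 0, 35, 0, 0, 1, 0, 35],
)

```text
time_s: 41.35
eef_pos: [530.1, -218.8, 119.0]
ee_rot: [0.007, 1.0, -0.016, 0.007]
force: [-0.0, -0.3, 0.2]
grip_width: 0.353
```

Call:
arm_command(
  steps=[-0.5, 0.7, 0.8, 0, 35, -0.8, 0.8, 0.5, 0, 35, -0.8, 0.8, 0.3, 0, 35, -0.5, 0.8, 0, 0, 35, 0, 0, 0, 0, 35],
)

```text
time_s: 41.98
eef_pos: [399.6, -62.4, 199.4]
ee_rot: [0.008, 1.0, -0.015, 0.009]
force: [-0.0, -0.3, -0.1]
grip_width: 0.349
```

```bash
python3 - <<'E'
from fit import *
rep()
s=capture("side");t=capture("top")
def cr(c,b,sz=(400,300)): return cv2.resize(c["frame"][b[1]:b[3],b[0]:b[2]],sz,interpolation=cv2.INTER_CUBIC)
cv2.imwrite("pics/a8.png",np.vstack([np.hstack([cr(s,(320,125,420,200)),cr(s,(230,180,390,300))]),np.hstack([cr(t,(384,166,472,232)),cr(t,(228,182,316,248))])]))
for n in("left_sample_centre","right_sample_centre","pliers_red","bearing","big_bolt"):
    print(n,[[(np.round(d["point"]).tolist(),round(d["score"],2)) for d in search_frame(c,n)][:2] for c in(s,t)])
E
```

```text
t 41.98 tcp [399.6 -62.4 199.4] grasp [399.3 -62.1 218.4] j [-0.44  0.06  1.89 -0.01  1.17  1.16]
lean along/across deg [ 0.9 -1.1] jaw az-90 deg -1.7 jaw dip -0.9 F [-0.  -0.3 -0.1] grip 0.349
left_sample_centre [[([525.0, -322.0, 10.0], 0.62)], [([516.0, -328.0, 8.0], 0.67)]]
right_sample_centre [[([492.0, 229.0, 11.0], 0.9)], [([495.0, 218.0, 9.0], 0.48)]]
pliers_red [[([388.0, 63.0, 6.0], 0.53), ([524.0, -269.0, 5.0], 0.36)], [([392.0, 59.0, 9.0], 0.61)]]
bearing [[([434.0, -23.0, 6.0], 0.52)], []]
big_bolt [[([512.0, 507.0, 37.0], 0.49)], [([515.0, 493.0, 45.0], 0.65)]]
```

View pics/a8.png

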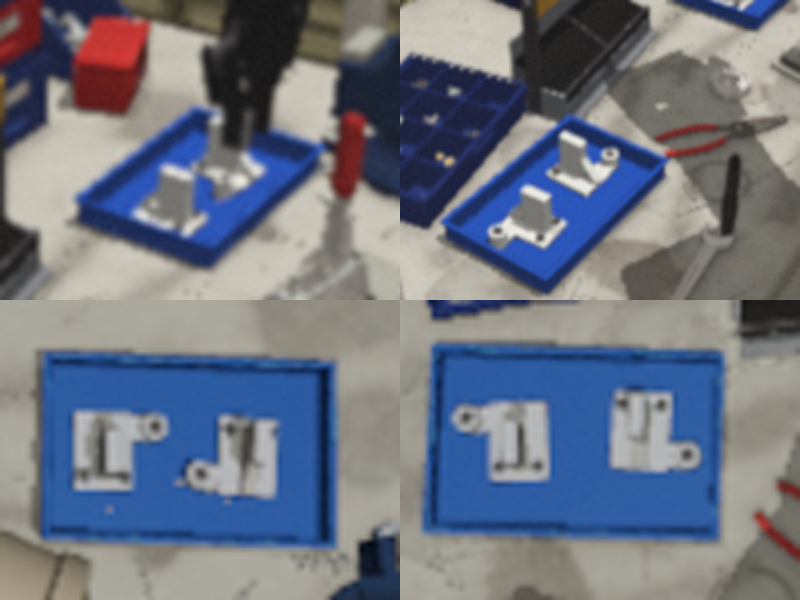

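Both brackets stand flat in the correct trays (left tray, lower-left panel; right tray, lower-right panel). The samples look unmoved and the rack is empty.

```bash
python3 -c "
from h import *
print(finish_job())"
```

```text
the job is handed in; nothing more can be done
None
```

Both brackets are out of the rack. The right-hand one stands in the +y tray with the right-hand sample, and the left-hand one is in the -y tray with the left-hand sample. I handed the job in at about 42 s of the 61 s allowed; no verdict came back.

**How the lean was done:** the move commands can't tilt the tool. I pushed the arm against its reach limit, where the tool tilts a little with each step and keeps that tilt. That gave the 27–29° lean to clear the rail. Repeating it with the tool turned round brought it back to within about 2.5° of vertical for placing. Both brackets therefore stand turned about 180° from the samples.

**Last checks:**
- **Placing:** both brackets touched down at about the height I had worked out, the left one within about 1 mm. The left was released at about 7 N. The right was pressed to about 28 N for an instant, because I took one step too many.
- **Final picture:** both brackets look upright and inside the walls, clear of the samples. The rack is empty, and the gripper is open and clear of everything.
- **Samples, pliers and bolt:** repeat detections agree with the first ones to about 11 mm or better, which is within the detector's own scatter, and the pictures show no movement.
- **Bearing:** the top camera missed it in the last check. The side camera put it within about 3 mm of its first position.
- **Not measured:** I judged the final uprightness and position of the two placed brackets from the pictures, without a separate measurement.
- **Weaker fit:** the early outline fit of the right-hand sample was poor because its top-camera outline was wrong. I used the point detections for it instead.

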